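File the old fuse holder, draw the spare carrier from under the flap and present it

ROBOT

A 6-joint arm with a two-finger parallel gripper is mounted at the origin on the work surface. World frame = base frame: x ahead of the robot, y to its left, z up, the work surface at z = 0. Lengths are in m, angles in degrees, forces in N, time in s.
With the tool pointing down it reaches from about 0.4 to 0.825 m from the base axis. Payload 7 kg.
Tool frame: the origin (TCP) lies at the very end of the fingers, on their centre line; the grasp point (between the pads) lies tcp_to_grasp behind it (tcp_to_grasp is the distance from the TCP to the grasp point, in m); x points along the fingers, y is the direction in which the jaws open and shut, and the axes are right-handed (so a half turn about x gives the same grasp; the last joint's range is limited). The gripper opens to 88 mm and grips with 3 to 60 N. Pads are 19 mm wide; open, the fingers measure 130 mm over their backs; the gripper's body (78 mm by 193 mm) begins 47 mm behind the grasp point.
Start: joints at [-53.05, 20.546, 0.682, 0, -70.136, -16.507], TCP at [0.236, -0.632, 0.227] pointing down, gripper open.
Joint ranges: [-176.03, 176.03], [-82.01, 121.73], [-58.28, 71.71], [-173.87, 95.51], [-174.79, -0.11], [-173.66, 173.66]. Speed limits (degrees/s): [136.94, 136.94, 172.46, 180, 180, 180].

INTERFACE

Orientations are given as [roll, pitch, yaw] about the fixed x, y, z axes, in that order (R = Rz(yaw) Ry(pitch) Rx(roll)).
In Python, from plant import * gives the robot as it stands. The module is installed in compiled form; this text tells all that it offers.
- The arm moves only by the shell command python3 -m pendant 'ROWS'. ROWS is JSON, a list of rows, each an object with "claw": the finger opening in mm, from 0 to 87.6; "linear": the shift along the tool's x, y, z in mm, a list of three; "twist": the turn about the tool's x in rad. In form: [{"claw": claw, "linear": [tx, ty, tz], "twist": twist}, ...]. A call has exactly 10 rows; each row shifts and turns the commanded pose from where the row before left it, along the tool's axes as they then stand; what a row does not reach is not made up. A row lasts 1/12 s, in which the tool goes at most 41.7 mm and 7.16 degrees, less where a joint would pass 70% of its speed; a pose out of reach is approached as far as the arm can. A call with a gripper value outside its range is refused whole. The fingers move at their own pace and stop on an object; the grip force is fixed at half the most. Time passes only in rows, so rows that do not move let the fingers close, or fill a call up. It gives the time, the measured TCP pose, the force and the opening at its end, in the units of the state.
- get_obs(): the state, without advancing time (a new reading comes with each control period).
- snapshot(name): name is "scene" or "top" or "wrist"; returns (picture, depth): 420x560x3 uint8, red, green, blue; 420x560 float32, m along the optical axis (not along the pixel's ray), 0 where there is no reading.
- camera_params(name): a dict with "fx", "fy", "cx", "cy" (pixels), "k1" (the pictures are not rectified: a ray, as slopes to the right and down, at radius r is drawn at 1 + k1 r^2 times it, then the intrinsics apply), "rvec" (rotation vector, rad) and "tvec" (3), from world to camera coordinates, as OpenCV has them. Camera axes: x right, y down, z forward; pixel columns grow to the right and rows downward; lengths in m; the calibration is good to about 2 mm. A picture is of the moment at which its call begins: read the wrist's pose just before it. camera_params takes no time and is no camera call; for the wrist camera it gives the pose at the moment of the call.
- close_job(): hands the job in, once; it reports no verdict.
Trained networks look in the newest picture that a camera, given by its name, has taken for a name from the list of things; names that differ only in an ending like _2 or _b are one class to them, and where a whole thing is asked for, a point or a joint stands for the part that bears it (a point fixed in the world has none). Each returns a list of dicts, best first, with "confidence" (0 to 1); they miss things now and then, are a little off and sometimes report something else, mostly with a low value. They report only what shows in the picture. A call takes as long as a camera call. They do not tell look-alikes from the thing itself.
- boxes_of(camera, target): "xy" ([column, row] in pixels, amid what is visible of it).
The state is a dict: "clock": time; "joint_pos": joint angles; "qvel": joint speeds; "tau": joint torques, N m; "tool_pos": TCP position; "orientation": TCP orientation; "force": force on the tool from outside, world axes, zero at the start; "moment": the same for the moment, N m; "opening": finger opening in m.
Only numpy, scipy, OpenCV 4.12 (cv2) and the standard library are available. Lean on these libraries where they do the work, as an engineer would, in place of code of your own. Each camera call takes 0.05 s, during which the arm holds its last target. There are 200 camera calls.

TASK

First put the black fuse holder back upright into its own storage block, the one with the long narrow slot, pushed fully home, and let go of it. Then lift the flap of the grey box (it has a tongue to take it by) until it stands open about upright, draw the white ceramic fuse carrier out of the channel beneath, and present it: finish still gripping it, upright and still over the middle of the square rubber mat, at least 15 cm above it. Leave everything else on the bench where it is.

Things in the scene. Friction and masses are not known exactly. Their poses are not given: they have to be found in the camera images.
- holder_center (a point): centre of the loose black fuse holder, a plain upright block 64 mm long (its x), 20 mm wide (its y), 44 mm tall (its z, up); it stands on the bench, so the centre is 22 mm up. About 70 g. It may go into its slot either way round
- slot_long_mouth (a point): middle of the mouth of the holder's own slot in the top of a fixed wooden block 100 x 64 x 21 mm; mouth 21 mm above the bench, z up. The slot is 67 mm long (its x), 23 mm wide (its y), 16 mm deep, flat-bottomed, mouth chamfered 1.5 mm; the seated holder's centre is 6 mm above the mouth. A tag on the block's -x side shows a long bar. Three such blocks stand in a row in any order
- slot_round_mouth (a point): middle of the mouth of a like block's round hole, 33 mm wide, 21 mm above the bench; wrong slot; it holds a small white cartridge that sticks out 12 mm
- slot_square_mouth (a point): middle of the mouth of a like block's empty square hole, 39 mm wide, 21 mm above the bench; wrong slot
- fusebox: fixed grey plastic box, open-topped under its flap: 140 mm (x) by 160 mm (y) by 72 mm tall, walls and floor 4 mm thick. Origin: centre of its underside, on the bench; x points away from the tongue towards the hinge, z up
- flap (a joint): opening angle of the box's flap, rad: 0 shut, 1.57 upright, 1.9 stop. Its hinge runs along the box's y at the +x rim, it opens upward from the -x side. It weighs 100 g and a stiff hinge (0.13 N m) holds it wherever it is left. It may start up to 0.12 ajar
- flap_hinge (a point): middle of the hinge line, at the box's +x rim, 72.5 mm above the bench; the frame turns with the flap, its y along the hinge
- flap_tongue (a point): grip point on the flap's tongue, a flat tab 26 mm wide (its y), 8 mm thick (its z), sticking out 42 mm beyond the flap's free edge (its -x). The point is mid-thickness, 168 mm from the hinge, 28 mm beyond the flap's edge, 14 mm short of the tongue's end. The frame turns with the flap. Pinched across its width it can pivot between the pads as the flap swings. Only the bench is below
- carrier_center (a point): centre of the loose white ceramic fuse carrier, a block 50 mm long (its x), 20 mm wide (its y), 52 mm tall (z, up), about 100 g, hidden under the shut flap. It stands on the box floor, its length along the box's x, up to 20 mm off the box's middle in x, in a channel between two rails: 24 mm free width, rails 6 mm thick, tops 20 mm above the bench. Fingers fit on both sides above the rails
- mat: square black rubber mat, 120 x 120 x 3 mm, fixed flat on the bench; origin at the centre of its underside
- bulb: bystander, leave alone: clear filament bulb standing in a black lamp holder, 68 mm across the foot, 140 mm tall; glass, fragile; origin at or near the middle of its underside
- pliers: bystander, leave alone: chrome pliers lying flat, 165 mm long, 60 mm wide, 18 mm high; origin at or near the middle of its underside
- rose: bystander, leave alone: white ceramic ceiling rose, a disc of 90 mm diameter and 38 mm height; origin at or near the middle of its underside
- tape: bystander, leave alone: black ring-shaped roll of tape, 70 mm across, 18 mm high; origin at or near the middle of its underside
- jar: bystander, leave alone: lidded glass jar, 60 mm across, 75 mm tall; origin at or near the middle of its underside
- driver: bystander, leave alone: screwdriver lying flat, 190 mm long; origin at or near the middle of its underside
- terminals: bystander, leave alone: white terminal strip, 90 x 18 x 14 mm; origin at or near the middle of its underside
- cartridge_c (a point): bystander, leave alone: centre of the small white ceramic cartridge in the round hole, 29 mm across, 28 mm tall
There are look-alikes about, which are no part of the job. Leave any yellow look-alike of the fusebox alone. Leave any blue look-alike of the part that bears holder_center alone.

How it is judged:
By the outcome, as a careful person would: the job done as asked, in the order asked, and still so for the second after the job is handed in, while the arm keeps its last pose, push and grip.
It also fails if it takes over 64 s, if anything falls off the work surface, if the arm or the gripper's body presses on something with over 40 N, if the wrist force passes 120 N, or if a joint passes its speed limit or range.

## Working session

There is one attempt and no reset: what is moved stays moved. The work goes in short steps, Python scripts to look and compute and a shell command to move; the robot and the scene stay as the last step left them, time stands still between calls to the robot, and variables do not carry over. Pictures are saved under pics/ and viewed, about 8 in all and at most 12, crops included, and the job is handed in when it is done.

```bash
mkdir -p pics; cat > h.py <<'E'
from plant import *
import numpy as np, cv2
from scipy.spatial.transform import Rotation as R
def shot(cam,name=None):
    p=camera_params(cam); im,d=snapshot(cam)
    if name: cv2.imwrite(f'pics/{name}.png',im[:,:,::-1])
    return p,im,d
def rays(p,uv):
    K=np.array([[p['fx'],0,p['cx']],[0,p['fy'],p['cy']],[0,0,1.]])
    x=cv2.undistortPoints(np.array(uv,float).reshape(-1,1,2),K,np.array([p['k1'],0,0,0.])).reshape(-1,2)
    return np.c_[x,np.ones(len(x))]
def towld(p,uv,z):  # z: depth array
    c=rays(p,uv)*np.array(z).reshape(-1,1)
    Rm=cv2.Rodrigues(np.array(p['rvec'],float))[0]
    return (c-np.array(p['tvec']).ravel())@Rm
def onplane(p,uv,h):
    Rm=cv2.Rodrigues(np.array(p['rvec'],float))[0]
    o=-Rm.T@np.array(p['tvec']).ravel(); r=rays(p,uv)@Rm
    return o+r*((h-o[2])/r[:,2:3])
def cloud(p,d):
    v,u=np.indices(d.shape)
    return towld(p,np.c_[u.ravel(),v.ravel()],d.ravel()).reshape(*d.shape,3)
E
python3 - <<'E'
from h import *
o=get_obs();print({k:np.round(v,3).tolist() for k,v in o.items()})
p,im,d=shot('top','top1');C=cloud(p,d)
np.savez('top.npz',im=im,d=d,C=C)
p2,im2,d2=shot('scene','scene1')
for n in ['holder_center','slot_long_mouth','slot_round_mouth','slot_square_mouth','fusebox','flap_tongue','mat','bulb','jar','rose','pliers','driver','tape']:
    for b in boxes_of('top',n)[:3]:
        u,v=map(int,map(round,b['xy']));print(n,round(b['confidence'],2),(u,v),C[v,u].round(3))
E
```

```text
{'clock': 0.0, 'joint_pos': [-53.049, 20.593, 0.634, -0.019, -70.135, -16.506], 'qvel': [0.032, -0.069, -0.07, 0.032, -0.05, -0.085], 'tau': [0.001, -58.272, 29.306, 6.997, 0.007, -0.0], 'tool_pos': [0.236, -0.632, 0.226], 'orientation': [95.571, 89.905, 116.009], 'force': [0.098, -0.211, -0.42], 'moment': [-0.06, -0.009, -0.059], 'opening': 0.088}
holder_center 0.72 (369, 276) [ 0.441 -0.235  0.044]
holder_center 0.67 (391, 313) [ 0.349 -0.294  0.026]
holder_center 0.57 (355, 218) [ 0.586 -0.201  0.033]
slot_long_mouth 0.75 (396, 228) [ 0.564 -0.312  0.007]
slot_round_mouth 0.78 (357, 218) [ 0.586 -0.206  0.035]
fusebox 0.94 (183, 217) [0.576 0.226 0.09 ]
fusebox 0.83 (181, 119) [0.822 0.243 0.081]
flap_tongue 0.75 (179, 114) [0.835 0.248 0.08 ]
flap_tongue 0.59 (186, 212) [0.589 0.221 0.085]
mat 0.62 (269, 215) [0.592 0.019 0.007]
mat 0.18 (109, 242) [ 0.513  0.438 -0.001]
bulb 0.73 (264, 150) [0.735 0.031 0.139]
bulb 0.31 (186, 217) [0.577 0.22  0.087]
bulb 0.3 (361, 151) [ 0.768 -0.222  0.001]
jar 0.62 (114, 206) [0.601 0.402 0.072]
rose 0.63 (132, 286) [0.403 0.36  0.035]
pliers 0.85 (360, 151) [ 0.765 -0.217  0.013]
driver 0.77 (456, 257) [ 0.493 -0.459  0.027]
driver 0.59 (187, 216) [0.579 0.218 0.086]
driver 0.4 (360, 153) [ 0.759 -0.216  0.017]
tape 0.64 (107, 247) [ 0.499  0.442 -0.001]
```

View pics/top1.png

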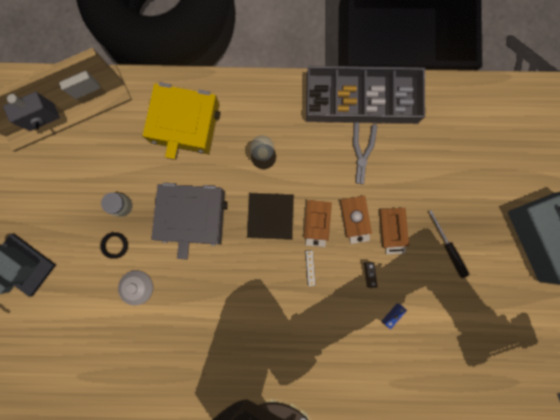

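View pics/scene1.png

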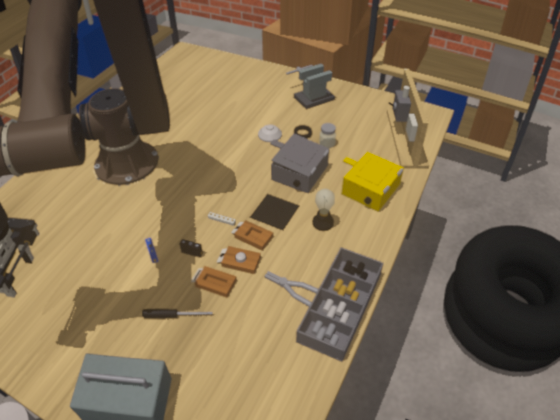

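```bash
cat >> h.py <<'E'
def tool():
    o=get_obs(); return np.array(o['tool_pos']),R.from_euler('xyz',o['orientation'],degrees=True).as_matrix()
def go(target,yaw=None):
    """shift in tool mm to reach target; twist (rad) so jaw axis y lies along yaw deg (mod 180)"""
    t,M=tool(); s='shift mm %s'%np.round(M.T@(np.array(target)-t)*1e3,1)
    if yaw is not None:
        a=np.radians(yaw); y=np.array([np.cos(a),np.sin(a),0]); q=M.T@y
        tw=np.arctan2(q[2],q[1]); tw=(tw+np.pi/2)%np.pi-np.pi/2
        s+=' twist %.4f (or %.4f)'%(tw,tw-np.sign(tw)*np.pi)
    print(s,'tcp',t.round(4),'xaxis',M[:,0].round(3),'yaxis yaw %.1f'%np.degrees(np.arctan2(M[1,1],M[0,1])),'j6 %.1f'%get_obs()['joint_pos'][5])
E
python3 - <<'E'
from h import *
p=camera_params('wrist');Rm=cv2.Rodrigues(np.array(p['rvec'],float))[0]
t,M=tool();o=-Rm.T@np.array(p['tvec']).ravel()
print(M.round(3)); print('cam in tool',M.T@(o-t),'axes',(M.T@Rm.T).round(3),p['fx'],p['cx'],p['cy'])
print([k for k in dir(__import__('plant')) if k[0]!='_'],tcp_to_grasp if 'tcp_to_grasp' in globals() else '')
go([0.46,-0.26,0.30])
T=np.load('top.npz');C=T['C'];im=T['im'].astype(int)
# holder
def rect(m):
    P=C[m][:,:2].astype(np.float32);return len(P),cv2.minAreaRect(P)
v,u=np.indices(m.shape) if 0 else np.indices(C.shape[:2])
box=lambda a,b,c,e:(u>=a)&(u<b)&(v>=c)&(v<e)
print(rect(box(355,388,255,295)&(C[...,2]>.035)))
for a,b in((302,332),(340,374),(378,410)):print(rect(box(a,b,190,250)&(C[...,2]>.014)))
print(rect(box(145,228,180,248)&(C[...,2]>.065)), rect(box(174,192,244,262)&(C[...,2]>.05)))
E
```

```text
[[ 0.    -0.349  0.937]
 [-0.     0.937  0.349]
 [-1.    -0.     0.   ]]
cam in tool [-0.15687126 -0.0003068  -0.07271639] axes [[ 0.001 -0.272  0.962]
 [ 1.     0.001 -0.   ]
 [-0.001  0.962  0.272]] 370.642060829714 279.95348430599097 210.90821347560802
['PlanningError', 'boxes_of', 'camera_params', 'close_job', 'get_obs', 'snapshot', 'tcp_to_grasp'] 0.0188
shift mm [-73.4 270.7 340.2] tcp [ 0.2357 -0.6325  0.2266] xaxis [ 0. -0. -1.] yaxis yaw 110.4 j6 -16.5
(225, ((0.4841444492340088, -0.14073917269706726), (0.26176193356513977, 0.061603281646966934), 68.43262481689453))
(792, ((0.5662057995796204, -0.07533495873212814), (0.12514802813529968, 0.13531085848808289), 85.54899597167969))
(1019, ((0.5699371695518494, -0.11918070912361145), (0.11374873667955399, 0.24316270649433136), 10.346783638000488))
(819, ((0.5597819089889526, -0.17276819050312042), (0.10586193203926086, 0.33246827125549316), 1.227170467376709))
(3869, ((0.5793209671974182, 0.14521153271198273), (0.30992844700813293, 0.1571556180715561), 88.40064239501953)) (166, ((0.4959944188594818, 0.1140911802649498), (0.03357419744133949, 0.2438293993473053), 1.1064777374267578))
```

```bash
r='{"claw":87.6,"linear":[-5,24,33],"twist":0}'; python3 -m pendant '[{"claw":87.6,"linear":[-5,24,33],"twist":0},{"claw":87.6,"linear":[-5,24,33],"twist":0},{"claw":87.6,"linear":[-5,24,33],"twist":0},{"claw":87.6,"linear":[-5,24,33],"twist":0},{"claw":87.6,"linear":[-5,24,33],"twist":0},{"claw":87.6,"linear":[-5,24,33],"twist":0},{"claw":87.6,"linear":[-5,24,33],"twist":0},{"claw":87.6,"linear":[-5,24,33],"twist":0},{"claw":87.6,"linear":[-5,24,33],"twist":0},{"claw":87.6,"linear":[0,0,0],"twist":0}]'
python3 - <<'E'
from h import *
go([0.47,-.28,.28])
p,im,d=shot('wrist','w1');np.savez('w1.npz',im=im,d=d,C=cloud(p,d),**p)
for n in ['holder_center','slot_long_mouth']:
    for b in boxes_of('wrist',n)[:3]: print(n,b, onplane(p,[b['xy']],.03))
E
```

```text
clock: 1.58
tool_pos: [0.4422, -0.3221, 0.273]
orientation: [-28.1, 89.8, -7.4]
force: [-0.1, -0.8, 0.1]
opening: 0.0877
shift mm [-6.9 29.5 40.9] tcp [ 0.4422 -0.3221  0.273 ] xaxis [ 0.003 -0.    -1.   ] yaxis yaw 110.7 j6 -53.7
holder_center {'xy': [347.8, 200.3], 'confidence': 0.79} [[ 0.44252312 -0.24211886  0.03      ]]
holder_center {'xy': [334.3, 90.7], 'confidence': 0.72} [[ 0.34103052 -0.30166198  0.03      ]]
slot_long_mouth {'xy': [263.4, 253.0], 'confidence': 0.56} [[ 0.53506052 -0.30823738  0.03      ]]
```

View pics/w1.png

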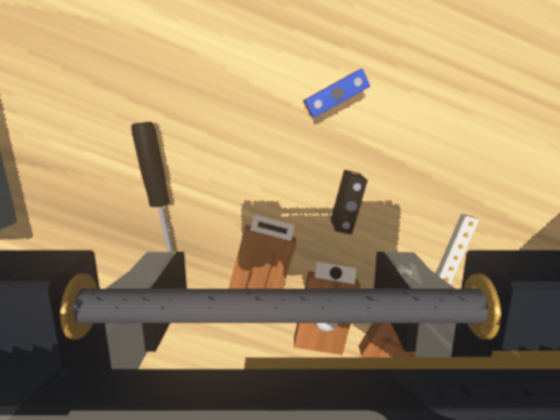

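```bash
cat >> h.py <<'E'
def rectpx(p,mask,h):
    n,l,s,c=cv2.connectedComponentsWithStats(mask.astype(np.uint8))
    i=1+np.argmax(s[1:,4]); v,u=np.nonzero(l==i)
    P=onplane(p,np.c_[u,v],h)[:,:2]*1000
    (c,s,a)=cv2.minAreaRect(P.astype(np.float32))
    if s[0]<s[1]: s=(s[1],s[0]);a+=90
    print('px',len(u),(u.mean().round(),v.mean().round()),'rect c',np.round(c,1),'size',np.round(s,1),'long axis yaw %.1f'%((a+90)%180-90)); return c,a
E
python3 - <<'E'
from h import *
T=np.load('w1.npz');p={k:T[k] for k in T.files};C=T['C'];im=T['im']
v,u=np.indices(C.shape[:2]);b=(u>315)&(u<385)&(v>155)&(v<245)
print(C[180:225:10,350].round(4))
rectpx(p,b&(C[...,2]>.038)&(im.max(2)<200),.044)
rectpx(p,b&(C[...,2]>.036),.044)
E
python3 -m pendant '[{"claw":87.6,"linear":[0,5,30],"twist":0},{"claw":87.6,"linear":[0,5,30],"twist":0},{"claw":87.6,"linear":[0,5,30],"twist":0},{"claw":87.6,"linear":[0,5,30],"twist":0},{"claw":87.6,"linear":[0,0,0],"twist":0},{"claw":87.6,"linear":[0,0,0],"twist":0},{"claw":87.6,"linear":[0,0,0],"twist":0},{"claw":87.6,"linear":[0,0,0],"twist":0},{"claw":87.6,"linear":[0,0,0],"twist":0},{"claw":87.6,"linear":[0,0,0],"twist":0}]'
python3 - <<'E'
from h import *
p,im,d=shot('wrist','w2');np.savez('w2.npz',im=im,d=d,C=cloud(p,d),**p)
for n in ['holder_center','slot_long_mouth']:
    for b in boxes_of('wrist',n)[:3]: print(n,b, onplane(p,[b['xy']],.021))
E
```

```text
[[ 0.4191 -0.2523  0.043 ]
 [ 0.4292 -0.2476  0.0419]
 [ 0.4393 -0.2433  0.0422]
 [ 0.4492 -0.2392  0.0438]
 [ 0.4599 -0.2342  0.0424]]
px 1092 (np.float64(350.0), np.float64(204.0)) rect c [ 443.9 -241.7] size [63.9 20.7] long axis yaw 8.2
px 1116 (np.float64(350.0), np.float64(204.0)) rect c [ 443.8 -242. ] size [64.2 21.2] long axis yaw 8.2
clock: 2.57
tool_pos: [0.5433, -0.2664, 0.2719]
orientation: [-30.6, 90.0, -10.3]
force: [-0.1, 0.4, -0.1]
opening: 0.0875
holder_center {'xy': [336.7, 96.8], 'confidence': 0.79} [[ 0.44570966 -0.23970179  0.021     ]]
slot_long_mouth {'xy': [245.6, 172.8], 'confidence': 0.93} [[ 0.55550108 -0.3032182   0.021     ]]
slot_long_mouth {'xy': [127.6, 59.3], 'confidence': 0.42} [[ 0.48659272 -0.45479939  0.021     ]]
```

View pics/w2.png

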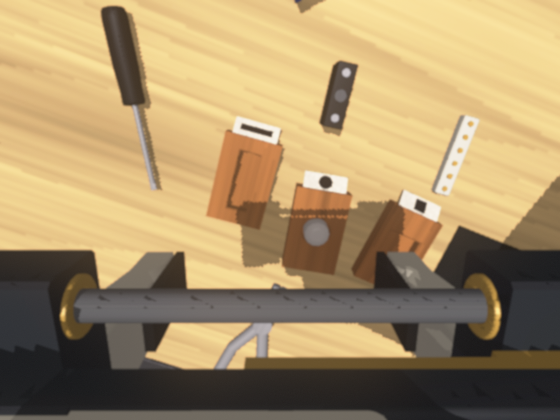

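```bash
python3 - <<'E'
from h import *
T=np.load('w2.npz');p={k:T[k] for k in T.files};C=T['C'];im=T['im']
v,u=np.indices(C.shape[:2]);b=(u>200)&(u<286)&(v>110)&(v<232)
hsv=cv2.cvtColor(im,cv2.COLOR_RGB2HSV)
z=C[...,2]
print(z[120:232:6,245].round(3))
top=b&(z>.016)&(z<.03)
rectpx(p,top,.021)
# floor of slot (bottom 5mm)
inn=(u>222)&(u<268)&(v>142)&(v<216)&(z<.013)
rectpx(p,inn,.021); rectpx(p,inn,.005)
b=(u>315)&(u<365)&(v>50)&(v<140)
rectpx(p,b&(z>.036),.044)
cv2.imwrite('pics/c2.png',cv2.resize(im[110:235,195:295,::-1],None,fx=5,fy=5,interpolation=cv2.INTER_CUBIC)[:600])
E
```

```text
[ 0.008  0.011  0.016  0.02   0.019  0.019  0.004  0.004  0.004  0.003
  0.004  0.005  0.004  0.005  0.004  0.014  0.02   0.02  -0.002]
px 3850 (np.float64(243.0), np.float64(179.0)) rect c [ 564.7 -303.6] size [101.7  63.8] long axis yaw 5.0
px 1151 (np.float64(243.0), np.float64(180.0)) rect c [ 564.9 -303.3] size [65.3 22.5] long axis yaw 4.9
px 1151 (np.float64(243.0), np.float64(180.0)) rect c [ 568.4 -303.8] size [67.8 23.4] long axis yaw 4.9
px 1384 (np.float64(339.0), np.float64(94.0)) rect c [ 444.9 -241.2] size [63.4 20.5] long axis yaw 8.2
```

View pics/c2.png

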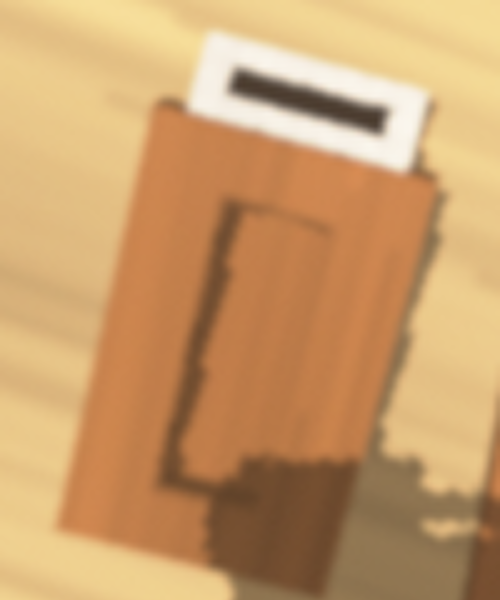

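```bash
python3 - <<'E'
from h import *
go([0.4449,-.2412,.08],98.2)
E
```

```text
shift mm [191.8  57.8 -84. ] twist 0.2131 (or -2.9285) tcp [ 0.5437 -0.266   0.2718] xaxis [ 0. -0. -1.] yaxis yaw 110.4 j6 -62.0
```

```bash
python3 -m pendant '[{"claw":60,"linear":[27.4,8.3,-12],"twist":0},{"claw":60,"linear":[27.4,8.3,-12],"twist":0},{"claw":60,"linear":[27.4,8.3,-12],"twist":0},{"claw":60,"linear":[27.4,8.3,-12],"twist":0},{"claw":60,"linear":[27.4,8.3,-12],"twist":0},{"claw":60,"linear":[27.4,8.3,-12],"twist":0},{"claw":60,"linear":[27.4,8.3,-12],"twist":0},{"claw":60,"linear":[0,0,0],"twist":0.1066},{"claw":60,"linear":[0,0,0],"twist":0.1066},{"claw":60,"linear":[0,0,0],"twist":0}]'
python3 - <<'E'
from h import *
go([0.4449,-.2412,.02],98.2)
E
```

```text
clock: 3.55
tool_pos: [0.4447, -0.2406, 0.0796]
orientation: [178.8, 90.0, -173.2]
force: [0.1, -0.7, 0.8]
opening: 0.0601
shift mm [59.6 -0.6  0.1] twist -0.0042 (or 3.1374) tcp [ 0.4447 -0.2406  0.0796] xaxis [-0.001 -0.    -1.   ] yaxis yaw 98.0 j6 -75.9
```

```bash
python3 -m pendant '[{"claw":60,"linear":[20,-0.6,0],"twist":0},{"claw":60,"linear":[20,0,0],"twist":0},{"claw":60,"linear":[19,0,0],"twist":0},{"claw":60,"linear":[0,0,0],"twist":0},{"claw":60,"linear":[0,0,0],"twist":0},{"claw":10,"linear":[0,0,0],"twist":0},{"claw":10,"linear":[0,0,0],"twist":0},{"claw":10,"linear":[0,0,0],"twist":0},{"claw":10,"linear":[0,0,0],"twist":0},{"claw":10,"linear":[0,0,0],"twist":0}]'
python3 -m pendant '[{"claw":10,"linear":[0,0,0],"twist":0},{"claw":10,"linear":[0,0,0],"twist":0},{"claw":10,"linear":[-15,0,0],"twist":0},{"claw":10,"linear":[-20,0,0],"twist":0},{"claw":10,"linear":[-20,0,0],"twist":0},{"claw":10,"linear":[0,0,0],"twist":0},{"claw":10,"linear":[0,0,0],"twist":0},{"claw":10,"linear":[0,0,0],"twist":0},{"claw":10,"linear":[0,0,0],"twist":0},{"claw":10,"linear":[0,0,0],"twist":0}]'
python3 - <<'E'
from h import *
go([0.4449+.1204,-.2412-.0622,.075],95)
p,im,d=shot('wrist','w3');C=cloud(p,d);np.savez('w3.npz',im=im,d=d,C=C,**p)
E
```

```text
clock: 4.38
tool_pos: [0.4455, -0.2413, 0.0214]
orientation: [-16.5, 89.9, -8.3]
force: [-0.3, 0.0, 0.2]
opening: 0.0321
clock: 5.22
tool_pos: [0.4445, -0.2411, 0.0749]
orientation: [161.1, 89.9, 169.3]
force: [0.7, 0.2, -1.1]
opening: 0.0197
shift mm [ -0.3 -79.  110.7] twist 0.0562 (or -3.0854) tcp [ 0.4445 -0.2411  0.0749] xaxis [-0.002  0.    -1.   ] yaxis yaw 98.2 j6 -75.6
```

View pics/w3.png

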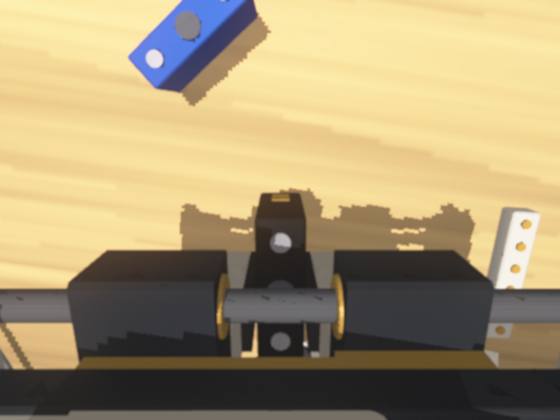

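```bash
python3 -m pendant '[{"claw":10,"linear":[0,-15.8,22.1],"twist":0},{"claw":10,"linear":[0,-15.8,22.1],"twist":0},{"claw":10,"linear":[0,-15.8,22.1],"twist":0},{"claw":10,"linear":[0,-15.8,22.1],"twist":0},{"claw":10,"linear":[0,-15.8,22.1],"twist":0},{"claw":10,"linear":[0,0,0],"twist":0.056},{"claw":10,"linear":[0,0,0],"twist":0},{"claw":10,"linear":[0,0,0],"twist":0},{"claw":10,"linear":[0,0,0],"twist":0},{"claw":10,"linear":[0,0,0],"twist":0}]'
python3 - <<'E'
from h import *
T=np.load('w3.npz');C=T['C'];im=T['im']
print('near edge col280:',[(r,C[r,280].round(4).tolist()) for r in range(186,216,3)])
go([0.4449+.1204,-.2412-.0622,.05],95)
p,im,d=shot('wrist','w4');C=cloud(p,d);np.savez('w4.npz',im=im,d=d,C=C,**p)
z=C[...,2];v,u=np.indices(z.shape)
rectpx(p,(v<240)&(z>.016)&(z<.03)&(u>170)&(u<400),.021)
E
```

```text
clock: 6.1
tool_pos: [0.5651, -0.3032, 0.0758]
orientation: [152.2, 90.0, 157.3]
force: [-0.5, -0.2, -0.5]
opening: 0.0199
near edge col280: [(186, [0.4212, -0.2446, -0.0013]), (189, [0.4233, -0.2443, -0.0021]), (192, [0.4128, -0.2459, 0.0538]), (195, [0.4119, -0.246, 0.0637]), (198, [0.4122, -0.2459, 0.0684]), (201, [0.4125, -0.2459, 0.073]), (204, [0.4126, -0.2459, 0.0776]), (207, [0.4126, -0.2459, 0.0827]), (210, [0.4129, -0.2458, 0.0862]), (213, [0.4126, -0.2459, 0.0918])]
shift mm [25.8 -0.2  0.2] twist 0.0015 (or -3.1401) tcp [ 0.5651 -0.3032  0.0758] xaxis [-0.  0. -1.] yaxis yaw 95.1 j6 -74.1
px 7036 (np.float64(281.0), np.float64(186.0)) rect c [ 541.8 -305.2] size [63.6 56.4] long axis yaw -84.8
```

View pics/w4.png

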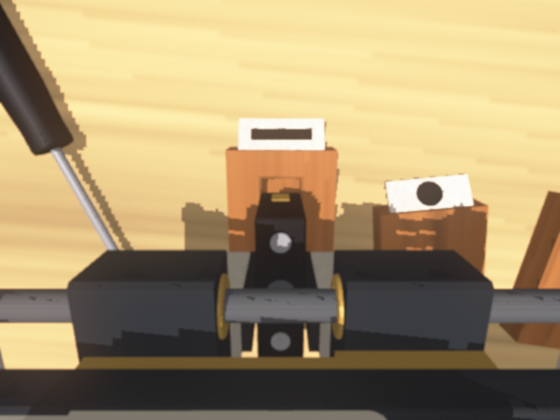

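```bash
python3 - <<'E'
from h import *
T=np.load('w4.npz');p={k:T[k] for k in T.files};C=T['C'];im=T['im']
a=np.radians(5);ax=np.array([np.cos(a),np.sin(a)]);c=np.array([.5651,-.3032])
for col in (240,282,297,325):
  print(col,[(r,round(float((onplane(p,[[col,r]],.021)[0,:2]-c)@ax*1e3),1),int(C[r,col,2]*1e3),im[r,col].tolist()) for r in list(range(144,154,1))+list(range(172,192,2))])
for r in (170,185,188):
  print(r,[(u,int(C[r,u,2]*1e3),int(im[r,u,0]),round(float((onplane(p,[[u,r]],.021)[0,:2]-c)@[-ax[1],ax[0]]*1e3),1)) for u in list(range(224,232))+list(range(256,266))+list(range(298,308))+list(range(332,342))])
E
```

```text
240 [(144, -52.1, 14, [253, 249, 242]), (145, -51.5, 15, [253, 250, 244]), (146, -50.9, 14, [253, 251, 245]), (147, -50.4, 15, [254, 251, 245]), (148, -49.8, 15, [252, 248, 239]), (149, -49.3, 16, [236, 222, 199]), (150, -48.7, 20, [216, 164, 130]), (151, -48.1, 18, [219, 146, 93]), (152, -47.6, 19, [223, 147, 90]), (153, -47.0, 20, [224, 149, 91]), (172, -36.1, 18, [221, 146, 88]), (174, -34.9, 20, [222, 147, 89]), (176, -33.8, 19, [221, 146, 88]), (178, -32.6, 19, [222, 146, 88]), (180, -31.4, 19, [221, 145, 87]), (182, -30.2, 18, [221, 145, 88]), (184, -29.1, 19, [221, 144, 86]), (186, -27.9, 18, [221, 145, 86]), (188, -26.7, 19, [221, 146, 87]), (190, -25.5, 19, [221, 145, 86])]
282 [(144, -52.1, 15, [253, 251, 245]), (145, -51.6, 14, [253, 250, 244]), (146, -51.0, 15, [252, 250, 243]), (147, -50.4, 15, [252, 250, 243]), (148, -49.9, 15, [251, 246, 237]), (149, -49.3, 17, [238, 223, 201]), (150, -48.8, 17, [220, 170, 135]), (151, -48.2, 20, [219, 148, 96]), (152, -47.6, 18, [222, 147, 90]), (153, -47.1, 19, [222, 148, 91]), (172, -36.2, 19, [219, 144, 87]), (174, -35.0, 20, [219,
[... 3496 characters left out ...]
, 19, 221, -29.4), (231, 19, 222, -28.8), (256, 19, 215, -14.2), (257, 19, 213, -13.6), (258, 19, 205, -13.1), (259, 19, 187, -12.5), (260, 18, 165, -11.9), (261, 17, 146, -11.3), (262, 5, 129, -10.7), (263, 4, 123, -10.2), (264, 4, 125, -9.6), (265, 3, 128, -9.0), (298, 2, 166, 10.3), (299, 8, 154, 10.8), (300, 17, 155, 11.4), (301, 18, 176, 12.0), (302, 19, 196, 12.6), (303, 19, 209, 13.2), (304, 20, 216, 13.8), (305, 19, 218, 14.3), (306, 20, 219, 14.9), (307, 18, 218, 15.5), (332, 19, 220, 30.1), (333, 19, 220, 30.7), (334, 20, 216, 31.3), (335, 0, 203, 31.8), (336, 0, 204, 32.4), (337, -2, 230, 33.0), (338, 0, 245, 33.6), (339, -2, 248, 34.2), (340, -1, 248, 34.8), (341, -1, 248, 35.3)]
```

```bash
python3 -m pendant '[{"claw":10,"linear":[15,0,0.4],"twist":0},{"claw":10,"linear":[12,0,0],"twist":0},{"claw":10,"linear":[4,0,0],"twist":0},{"claw":10,"linear":[4,0,0],"twist":0},{"claw":10,"linear":[4,0,0],"twist":0},{"claw":10,"linear":[3,0,0],"twist":0},{"claw":10,"linear":[0,0,0],"twist":0},{"claw":10,"linear":[0,0,0],"twist":0},{"claw":10,"linear":[0,0,0],"twist":0},{"claw":10,"linear":[0,0,0],"twist":0}]'
```

```text
clock: 6.98
tool_pos: [0.5665, -0.3036, 0.0342]
orientation: [-21.2, 90.0, -16.2]
force: [0.4, -0.6, -0.4]
opening: 0.0199
```

```bash
python3 -m pendant '[{"claw":10,"linear":[2,0,0],"twist":0},{"claw":10,"linear":[2,0,0],"twist":0},{"claw":10,"linear":[2,0,0],"twist":0},{"claw":10,"linear":[1.5,0,0],"twist":0},{"claw":10,"linear":[1,0,0],"twist":0},{"claw":10,"linear":[1,0,0],"twist":0},{"claw":10,"linear":[0,0,0],"twist":0},{"claw":10,"linear":[0,0,0],"twist":0},{"claw":10,"linear":[0,0,0],"twist":0},{"claw":10,"linear":[0,0,0],"twist":0}]'
```

```text
clock: 7.82
tool_pos: [0.5661, -0.3035, 0.026]
orientation: [-59.8, 90.0, -54.7]
force: [-5.7, 3.8, 14.6]
opening: 0.0195
```

```bash
python3 -m pendant '[{"claw":40,"linear":[0,0,0],"twist":0},{"claw":40,"linear":[0,0,0],"twist":0},{"claw":40,"linear":[0,0,0],"twist":0},{"claw":40,"linear":[0,0,0],"twist":0},{"claw":40,"linear":[-20,0,0],"twist":0},{"claw":40,"linear":[-40,0,0],"twist":0},{"claw":40,"linear":[-40,0,0],"twist":0},{"claw":40,"linear":[-40,0,0],"twist":0},{"claw":40,"linear":[-40,0,0],"twist":0},{"claw":40,"linear":[0,0,0],"twist":0}]'
python3 - <<'E'
from h import *
go([0.46,.20,.25],90)
p,im,d=shot('wrist','w5');C=cloud(p,d);z=C[...,2];v,u=np.indices(z.shape)
m=(z>.044)&(z<.06)&(v<250)&(u>200)&(u<360);rectpx(p,m,.049);print('top z',np.median(z[m]),m.sum())
E
```

```text
clock: 8.65
tool_pos: [0.57, -0.3054, 0.2137]
orientation: [-29.2, 89.2, -24.1]
force: [1.8, -0.9, 1.9]
opening: 0.04
shift mm [-40.3 512.9 -64.2] twist 0.0889 (or -3.0527) tcp [ 0.57   -0.3054  0.2137] xaxis [ 0.012 -0.005 -1.   ] yaxis yaw 95.1 j6 -74.2
px 1573 (np.float64(283.0), np.float64(183.0)) rect c [ 565.2 -304.4] size [63.2 19.2] long axis yaw 5.8
top z 0.047680854162779986 1573
```

```bash
python3 -m pendant '[{"claw":60,"linear":[-4,41,-5],"twist":0},{"claw":60,"linear":[-4,41,-5],"twist":0},{"claw":60,"linear":[-4,41,-5],"twist":0},{"claw":60,"linear":[-4,41,-5],"twist":0},{"claw":60,"linear":[-4,41,-5],"twist":0},{"claw":60,"linear":[-4,41,-5],"twist":0},{"claw":60,"linear":[-4,41,-5],"twist":0},{"claw":60,"linear":[-4,41,-5],"twist":0},{"claw":60,"linear":[-4,41,-5],"twist":0},{"claw":60,"linear":[-4,41,-5],"twist":0}]'
python3 -m pendant '[{"claw":60,"linear":[0,33,-15],"twist":0},{"claw":60,"linear":[0,33,-15],"twist":0},{"claw":60,"linear":[0,33,-15],"twist":0},{"claw":60,"linear":[0,0,0],"twist":0.09},{"claw":60,"linear":[0,0,0],"twist":0},{"claw":60,"linear":[0,0,0],"twist":0},{"claw":60,"linear":[0,0,0],"twist":0},{"claw":60,"linear":[0,0,0],"twist":0},{"claw":60,"linear":[0,0,0],"twist":0},{"claw":60,"linear":[0,0,0],"twist":0}]'
python3 - <<'E'
from h import *
go([0.45,.2,.25],90)
p,im,d=shot('wrist','w6');np.savez('w6.npz',im=im,d=d,C=cloud(p,d),**p)
C=cloud(p,d)
for n in ['flap_tongue','fusebox']:
    for b in boxes_of('wrist',n)[:3]: print(n,b,C[int(b['xy'][1]),int(b['xy'][0])].round(4))
E
```

```text
clock: 9.53
tool_pos: [0.4794, 0.1022, 0.2438]
orientation: [-168.5, 90.0, -163.5]
force: [1.3, 0.6, 0.0]
opening: 0.0598
clock: 10.37
tool_pos: [0.4274, 0.1945, 0.2441]
orientation: [-139.1, 90.0, -139.3]
force: [0.8, -0.1, -0.5]
opening: 0.06
shift mm [-5.9  5.6 22.6] twist -0.0034 (or 3.1382) tcp [0.4274 0.1945 0.2441] xaxis [-0. -0. -1.] yaxis yaw 89.8 j6 -138.8
flap_tongue {'xy': [304.9, 335.1], 'confidence': 0.62} [0.5693 0.2173 0.0865]
fusebox {'xy': [291.4, 323.2], 'confidence': 0.81} [0.5544 0.2045 0.089 ]
fusebox {'xy': [155.7, 271.3], 'confidence': 0.73} [0.5406 0.0472 0.0016]
```

View pics/w6.png

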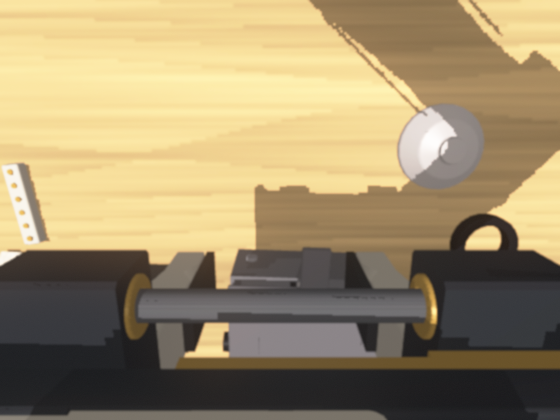

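```bash
python3 -m pendant '[{"claw":60,"linear":[-10,5,30],"twist":0},{"claw":60,"linear":[-10,5,30],"twist":0},{"claw":60,"linear":[-10,5,25],"twist":0},{"claw":60,"linear":[0,0,0],"twist":0},{"claw":60,"linear":[0,0,0],"twist":0},{"claw":60,"linear":[0,0,0],"twist":0},{"claw":60,"linear":[0,0,0],"twist":0},{"claw":60,"linear":[0,0,0],"twist":0},{"claw":60,"linear":[0,0,0],"twist":0},{"claw":60,"linear":[0,0,0],"twist":0}]'
python3 - <<'E'
from h import *
go([0.48,.2,.25],90)
p,im,d=shot('wrist','w7');np.savez('w7.npz',im=im,d=d,C=cloud(p,d),**p)
C=cloud(p,d)
for n in ['flap_tongue']:
    for b in boxes_of('wrist',n)[:3]: print(n,b,C[int(b['xy'][1]),int(b['xy'][0])].round(4))
z=C[...,2]
print((z[140:250:5,316]*1e3).round(0)); 
for r in (185,195,205,215): print(r,(z[r,270:370:4]*1e3).astype(int))
E
```

```text
clock: 11.35
tool_pos: [0.5116, 0.21, 0.2745]
orientation: [45.1, 90.0, 45.0]
force: [0.4, -0.2, -0.3]
opening: 0.0602
shift mm [ 24.5 -10.1 -31.6] twist -0.0019 (or 3.1396) tcp [0.5116 0.21   0.2745] xaxis [ 0.  0. -1.] yaxis yaw 89.9 j6 -132.7
flap_tongue {'xy': [289.7, 233.2], 'confidence': 0.87} [0.5583 0.2186 0.0888]
[-1. -1. -1. -1. -2. -1. -1.  1. 30. 58. 70. 92. 90. 89. 90. 88. 88. 88.
 88. 88. 89. 87.]
185 [67 65 64 91 93 93 94 94 95 93 58 58 58 56 56 54 55 53 52 52 52 51 50 50
 48]
195 [90 90 90 90 90 90 91 89 91 91 90 91 90 90 92 90 89 90 90 89 90 90 89 89
 87]
205 [89 88 90 89 89 89 90 90 89 88 90 89 90 91 88 89 90 90 90 90 91 90 90 90
 89]
215 [88 87 89 89 88 89 88 88 89 88 88 88 88 89 90 88 88 89 89 89 90 89 88 88
 89]
```

View pics/w7.png

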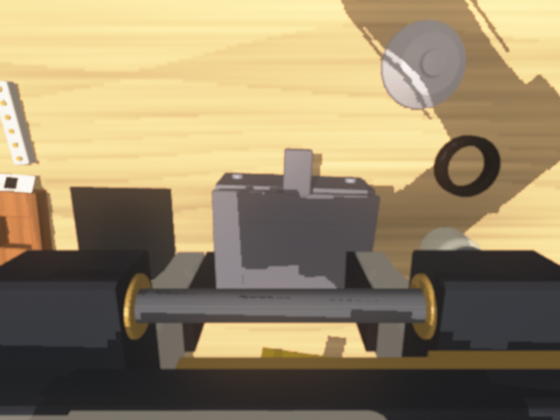

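```bash
python3 - <<'E'
from h import *
T=np.load('w7.npz');p={k:T[k] for k in T.files};C=T['C'];z=C[...,2];v,u=np.indices(z.shape)
m=(v>140)&(v<182)&(u>278)&(u<320)&(z>.08)&(z<.11)
c,a=rectpx(p,m,.095); P=C[m]; print('tongue',P.mean(0).round(4),P.min(0).round(4),P.max(0).round(4))
f=(v>200)&(v<245)&(u>212)&(u<378)&(z>.075)&(z<.11)
Q=C[f];A=np.c_[Q[:,:2],np.ones(len(Q))];k=np.linalg.lstsq(A,Q[:,2],rcond=None)[0];print('flap plane',k)
Q2=C[m];k2=np.linalg.lstsq(np.c_[Q2[:,:2],np.ones(len(Q2))],Q2[:,2],rcond=None)[0];print('tongue plane',k2)
rectpx(p,(v>145)&(v<250)&(u>205)&(u<385)&(z>.07)&(z<.11),.09)
# left and right edges
for r in (200,215,230,242):
  w=np.nonzero(f[r])[0]; print(r,C[r,w[1]].round(4),C[r,w[-2]].round(4))
# gripper-independent hinge from earlier view & top
T2=np.load('top.npz');C2=T2['C'];z2=C2[...,2];v,u=np.indices(z2.shape)
g=(u>140)&(u<230)&(v>178)&(v<262)&(z2>.06)&(z2<.11);Q=C2[g]
n,l,s,_=cv2.connectedComponentsWithStats(g.astype(np.uint8));g=l==1+np.argmax(s[1:,4])
g2=cv2.morphologyEx(g.astype(np.uint8),cv2.MORPH_OPEN,np.ones((25,25)))>0
Q=C2[g2]; print('top box',cv2.minAreaRect(Q[:,:2].astype(np.float32)*1000))
k=np.linalg.lstsq(np.c_[Q[:,:2],np.ones(len(Q))],Q[:,2],rcond=None)[0];print(k)
E
```

```text
px 950 (np.float64(297.0), np.float64(165.0)) rect c [490.4 225.7] size [30.2 26.2] long axis yaw -0.1
tongue [0.4902 0.2254 0.0959] [0.4753 0.2126 0.0915] [0.5058 0.2388 0.0993]
flap plane [-0.08034944  0.00270397  0.13195878]
tongue plane [-0.07530904  0.00388511  0.13192628]
px 11144 (np.float64(293.0), np.float64(213.0)) rect c [525.2 223.8] size [160.   98.7] long axis yaw 90.0Traceback (most recent call last):
  File "<stdin>", line 11, in <module>
IndexError: index 1 is out of bounds for axis 0 with size 0
```

```bash
python3 - <<'E'
from h import *
go([.489,.2257,.130],90);go([.489,.2257,.073],90)
a=.113+.074*np.arange(21);r=168.6
P=np.c_[-r*np.cos(a),r*np.sin(a)]
D=np.diff(P,axis=0)
for i,(dx,dz) in enumerate(D):print(f'[{-dz:.1f},0,{dx:.1f}]',end=' ')
E
python3 -m pendant '[{"claw":60,"linear":[36,4,-5.6],"twist":0},{"claw":60,"linear":[36,4,-5.6],"twist":0},{"claw":60,"linear":[36,4,-5.7],"twist":0},{"claw":60,"linear":[36,3.7,-5.7],"twist":0},{"claw":60,"linear":[0,0,0],"twist":0},{"claw":60,"linear":[0,0,0],"twist":0},{"claw":60,"linear":[0,0,0],"twist":0},{"claw":60,"linear":[0,0,0],"twist":0},{"claw":60,"linear":[0,0,0],"twist":0},{"claw":60,"linear":[0,0,0],"twist":0}]'
python3 - <<'E'
from h import *
go([.489,.2257,.073],90)
E
```

```text
shift mm [144.5  15.6 -22.9] twist -0.0020 (or 3.1396) tcp [0.5118 0.2101 0.2745] xaxis [ 0.  0. -1.] yaxis yaw 89.9 j6 -132.7
shift mm [201.5  15.5 -22.9] twist -0.0020 (or 3.1396) tcp [0.5118 0.2101 0.2745] xaxis [ 0.  0. -1.] yaxis yaw 89.9 j6 -132.7
[-12.3,0,1.9] [-12.2,0,2.8] [-11.9,0,3.7] [-11.6,0,4.5] [-11.3,0,5.4] [-10.8,0,6.2] [-10.3,0,7.0] [-9.8,0,7.7] [-9.2,0,8.4] [-8.5,0,9.1] [-7.9,0,9.7] [-7.1,0,10.2] [-6.3,0,10.7] [-5.5,0,11.2] [-4.7,0,11.6] [-3.8,0,11.9] [-2.9,0,12.1] [-2.0,0,12.3] [-1.1,0,12.4] [-0.2,0,12.5] clock: 12.28
tool_pos: [0.4904, 0.2262, 0.1319]
orientation: [42.5, 89.8, 42.3]
force: [-0.4, -0.6, 1.1]
opening: 0.0599
shift mm [58.9 -0.6 -1.5] twist -0.0027 (or 3.1389) tcp [0.4904 0.2262 0.1319] xaxis [ 0.002  0.002 -1.   ] yaxis yaw 89.8 j6 -135.7
```

```bash
python3 -m pendant '[{"claw":60,"linear":[20,-0.5,-0.7],"twist":0},{"claw":60,"linear":[20,0,-0.7],"twist":0},{"claw":60,"linear":[18.5,0,0],"twist":0},{"claw":60,"linear":[0,0,0],"twist":0},{"claw":60,"linear":[0,0,0],"twist":0},{"claw":20,"linear":[0,0,0],"twist":0},{"claw":20,"linear":[0,0,0],"twist":0},{"claw":20,"linear":[0,0,0],"twist":0},{"claw":20,"linear":[0,0,0],"twist":0},{"claw":20,"linear":[0,0,0],"twist":0}]'
python3 -m pendant '[{"claw":20,"linear":[0,0,0],"twist":0},{"claw":20,"linear":[0,0,0],"twist":0},{"claw":20,"linear":[0,0,0],"twist":0},{"claw":20,"linear":[0,0,0],"twist":0},{"claw":20,"linear":[-12.3,0,1.9],"twist":0},{"claw":20,"linear":[-12.2,0,2.8],"twist":0},{"claw":20,"linear":[-11.9,0,3.7],"twist":0},{"claw":20,"linear":[-11.6,0,4.5],"twist":0},{"claw":20,"linear":[0,0,0],"twist":0},{"claw":20,"linear":[0,0,0],"twist":0}]'
```

```text
clock: 13.12
tool_pos: [0.4883, 0.2255, 0.0724]
orientation: [44.3, 89.9, 44.2]
force: [0.3, -0.6, 0.1]
opening: 0.0321
clock: 13.95
tool_pos: [0.5014, 0.2256, 0.1198]
orientation: [51.3, 89.9, 51.1]
force: [1.6, 4.4, -1.0]
opening: 0.026
```

Gripped at 26 mm (tongue width) and lifting with low force. Continue the arc.

```bash
python3 -m pendant '[{"claw":20,"linear":[-11.3,0,5.4],"twist":0},{"claw":20,"linear":[-10.8,0,6.2],"twist":0},{"claw":20,"linear":[-10.3,0,7],"twist":0},{"claw":20,"linear":[-9.8,0,7.7],"twist":0},{"claw":20,"linear":[-9.2,0,8.4],"twist":0},{"claw":20,"linear":[-8.5,0,9.1],"twist":0},{"claw":20,"linear":[-7.9,0,9.7],"twist":0},{"claw":20,"linear":[-7.1,0,10.2],"twist":0},{"claw":20,"linear":[0,0,0],"twist":0},{"claw":20,"linear":[0,0,0],"twist":0}]'
python3 -m pendant '[{"claw":20,"linear":[-6.3,0,10.7],"twist":0},{"claw":20,"linear":[-5.5,0,11.2],"twist":0},{"claw":20,"linear":[-4.7,0,11.6],"twist":0},{"claw":20,"linear":[-3.8,0,11.9],"twist":0},{"claw":20,"linear":[-2.9,0,12.1],"twist":0},{"claw":20,"linear":[-2,0,12.3],"twist":0},{"claw":20,"linear":[-1.1,0,12.4],"twist":0},{"claw":20,"linear":[-0.2,0,12.5],"twist":0},{"claw":20,"linear":[0,0,0],"twist":0},{"claw":20,"linear":[0,0,0],"twist":0}]'
```

```text
clock: 14.78
tool_pos: [0.5636, 0.2233, 0.1933]
orientation: [-132.0, 89.8, -132.2]
force: [-1.0, -5.5, 0.3]
opening: 0.0258
clock: 15.62
tool_pos: [0.6584, 0.22, 0.2198]
orientation: [-119.0, 89.5, -119.2]
force: [-1.6, -16.3, 1.9]
opening: 0.026
```

```bash
python3 -m pendant '[{"claw":50,"linear":[0,0,0],"twist":0},{"claw":50,"linear":[0,0,0],"twist":0},{"claw":50,"linear":[0,0,0],"twist":0},{"claw":50,"linear":[0,0,0],"twist":0},{"claw":50,"linear":[-20,0,0],"twist":0},{"claw":50,"linear":[-20,0,0],"twist":0},{"claw":50,"linear":[-20,0,0],"twist":0},{"claw":50,"linear":[0,0,0],"twist":0},{"claw":50,"linear":[0,0,0],"twist":0},{"claw":50,"linear":[0,0,0],"twist":0}]'
python3 -m pendant '[{"claw":50,"linear":[0,0,-30],"twist":0},{"claw":50,"linear":[0,0,-30],"twist":0},{"claw":50,"linear":[0,0,-30],"twist":0},{"claw":50,"linear":[0,0,0],"twist":0},{"claw":50,"linear":[0,0,0],"twist":0},{"claw":50,"linear":[0,0,0],"twist":0},{"claw":50,"linear":[0,0,0],"twist":0},{"claw":50,"linear":[0,0,0],"twist":0},{"claw":50,"linear":[0,0,0],"twist":0},{"claw":50,"linear":[0,0,0],"twist":0}]'
python3 - <<'E'
from h import *
go([.57,.2257,.23],90)
p,im,d=shot('wrist','w8');np.savez('w8.npz',im=im,d=d,C=cloud(p,d),**p)
p,im,d=shot('top','top2');C=cloud(p,d);np.savez('top2.npz',im=im,d=d,C=C,**p)
for b in boxes_of('top','mat')[:2]+boxes_of('top','carrier_center')[:2]: print(b,onplane(p,[b['xy']],.003))
E
```

```text
clock: 16.45
tool_pos: [0.659, 0.2255, 0.2806]
orientation: [116.1, 90.0, 116.0]
force: [0.1, -0.8, -1.2]
opening: 0.0498
clock: 17.28
tool_pos: [0.5698, 0.225, 0.2806]
orientation: [-141.0, 90.0, -141.1]
force: [-0.5, -0.6, -0.3]
opening: 0.0499
shift mm [50.6  0.8  0.2] twist -0.0029 (or 3.1386) tcp [0.5698 0.225  0.2806] xaxis [-0.001 -0.001 -1.   ] yaxis yaw 89.8 j6 -130.0
{'xy': [269.5, 217.9], 'confidence': 0.55} [[0.58427051 0.01781881 0.003     ]]
```

View pics/w8.png

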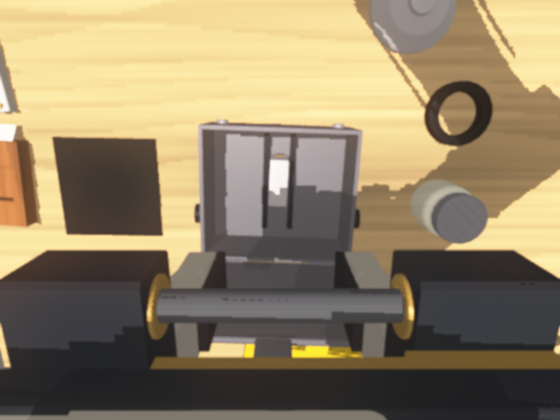

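```bash
python3 - <<'E'
from h import *
T=np.load('w8.npz');p={k:T[k] for k in T.files};C=T['C'];im=T['im'];z=C[...,2];v,u=np.indices(z.shape)
b=(u>255)&(u<305)&(v>145)&(v<215)
print([(r,C[r,279].round(4).tolist()) for r in range(146,206,5)])
m=b&(z>.049)&(z<.065); rectpx(p,m,.056); print(m.sum(),np.median(z[m]))
m=b&(im.min(2)>150); rectpx(p,m,.056)
mm=(u>40)&(u<175)&(v>125)&(v<245)&(im.max(2)<60); rectpx(p,mm,.003)
rim=(u>195)&(u<365)&(v>115)&(v<245)&(z>.062)&(z<.085); rectpx(p,rim,.072)
# rails
rl=(u>255)&(u<305)&(v>130)&(v<235)&(z>.013)&(z<.026);P=C[rl];print(len(P),P.min(0),P.max(0))
for r in (140,150,190,200,210,220): w=np.nonzero(rl[r])[0];print(r,w.tolist(),C[r,w][:,1].round(3).tolist())
# flap
f=(z>.12)&(v>240)&(u>225)&(u<335)&(C[...,0]>.6);print('flap pts',f.sum(),C[f].mean(0) if f.any() else '', np.percentile(C[f][:,0],[5,50,95]) if f.any() else '')
E
```

```text
[(146, [0.5416, 0.2235, 0.0017]), (151, [0.5476, 0.2234, 0.0003]), (156, [0.5498, 0.2235, 0.0287]), (161, [0.5515, 0.2236, 0.055]), (166, [0.5567, 0.2236, 0.0554]), (171, [0.5621, 0.2236, 0.0543]), (176, [0.5671, 0.2236, 0.0556]), (181, [0.5726, 0.2236, 0.0544]), (186, [0.5776, 0.2236, 0.0565]), (191, [0.5834, 0.2236, 0.0544]), (196, [0.5888, 0.2235, 0.0546]), (201, [0.5944, 0.2235, 0.0538])]
px 880 (np.float64(278.0), np.float64(182.0)) rect c [573.8 222.1] size [49.8 19.8] long axis yaw -3.1
880 0.05443496266858547
px 638 (np.float64(278.0), np.float64(175.0)) rect c [568.3 223.1] size [38.1 19.8] long axis yaw -0.6Traceback (most recent call last):
  File "<stdin>", line 7, in <module>
  File "h.py", line 35, in rectpx
    i=1+np.argmax(s[1:,4]); v,u=np.nonzero(l==i)
        ~~~~~~~~~^^^^^^^^^
    return _wrapfunc(a, 'argmax', axis=axis, out=out, **kwds)
    return bound(*args, **kwds)
ValueError: attempt to get argmax of an empty sequence
```

```bash
python3 - <<'E'
from h import *
T=np.load('w8.npz');p={k:T[k] for k in T.files};C=T['C'];im=T['im'];z=C[...,2];v,u=np.indices(z.shape)
print(im[187,108])
mm=(u>40)&(u<175)&(v>125)&(v<245)&(im.max(2)<90); rectpx(p,mm,.003)
rim=(u>195)&(u<365)&(v>115)&(v<245)&(z>.062)&(z<.085)
for s in ((u<240),(u>320)):
  q=rim&s&(v>140); P=C[q]; print('side wall yaw',np.degrees(np.polyfit(P[:,0],P[:,1],1)[0]),P[:,1].mean())
q=rim&(v<140);P=C[q];print('front yaw',-np.degrees(np.polyfit(P[:,1],P[:,0],1)[0]),P[:,0].mean(),P[:,1].mean())
m=(u>255)&(u<305)&(v>145)&(v<225)&(z>.049)&(z<.065);P=C[m]
m1=[(C[r,np.nonzero(m[r])[0],0].mean(),C[r,np.nonzero(m[r])[0],1].mean()) for r in range(162,204)]
m1=np.array(m1);print('carrier midline yaw',np.degrees(np.polyfit(m1[:,0],m1[:,1],1)[0]),P.min(0),P.max(0))
f=(z>.1)&(v>240)&(u>225)&(u<335)&(C[...,0]>.6);print('flap pts',f.sum(),np.percentile(C[f],[5,50,95],axis=0).round(3) if f.any() else '')
T=np.load('top2.npz');C=T['C'];v,u=np.indices(C.shape[:2]);z=C[...,2]
g=(u>150)&(u<230)&(v>150)&(v<260)&(z>.14)&(z<.26);print('top flap',g.sum(),np.percentile(C[g],[5,50,95],axis=0).round(3))
go([.5735,.2222,.10],87.5);go([.5735,.2222,.025],87.5)
E
```

```text
[63 55 49]
px 9100 (np.float64(109.0), np.float64(186.0)) rect c [590.8  20.1] size [116.4 115.2] long axis yaw 89.1
side wall yaw -2.215951505754725 0.1444448224106304
side wall yaw -2.2359180171439603 0.2993133249154412
front yaw -1.5887473864725048 0.5186289356468164 0.2206051076740088
carrier midline yaw -3.260773084500385 [0.54952012 0.21173497 0.04912977] [0.59921813 0.23301578 0.05706683]
flap pts 4471 [[0.653 0.185 0.105]
 [0.655 0.223 0.199]
 [0.657 0.263 0.225]]
top flap 485 [[0.651 0.143 0.147]
 [0.654 0.209 0.205]
 [0.659 0.272 0.253]]
shift mm [181.   -2.8   4. ] twist 0.0410 (or -3.1006) tcp [0.5695 0.225  0.281 ] xaxis [-0. -0. -1.] yaxis yaw 89.8 j6 -130.0
shift mm [256.   -2.8   4. ] twist 0.0410 (or -3.1006) tcp [0.5695 0.225  0.281 ] xaxis [-0. -0. -1.] yaxis yaw 89.8 j6 -130.0
```

```bash
python3 -m pendant '[{"claw":50,"linear":[0,-2.8,4],"twist":0},{"claw":50,"linear":[0,0,0],"twist":0.042},{"claw":50,"linear":[36,0,0],"twist":0},{"claw":50,"linear":[36,0,0],"twist":0},{"claw":50,"linear":[36,0,0],"twist":0},{"claw":50,"linear":[36,0,0],"twist":0},{"claw":50,"linear":[36,0,0],"twist":0},{"claw":50,"linear":[0,0,0],"twist":0},{"claw":50,"linear":[0,0,0],"twist":0},{"claw":50,"linear":[0,0,0],"twist":0}]'
python3 - <<'E'
from h import *
go([.5735,.2222,.026],87.5)
E
```

```text
clock: 18.32
tool_pos: [0.5748, 0.2228, 0.1032]
orientation: [17.8, 89.9, 15.3]
force: [1.1, -0.5, 0.4]
opening: 0.05
shift mm [77.2 -0.7 -1.4] twist -0.0002 (or 3.1414) tcp [0.5748 0.2228 0.1032] xaxis [ 0.002  0.001 -1.   ] yaxis yaw 87.5 j6 -131.9
```

```bash
python3 -m pendant '[{"claw":50,"linear":[25,-0.6,-1],"twist":0},{"claw":50,"linear":[25,0,0],"twist":0},{"claw":50,"linear":[17,0,0],"twist":0},{"claw":50,"linear":[10,0,0],"twist":0},{"claw":50,"linear":[0,0,0],"twist":0},{"claw":50,"linear":[0,0,0],"twist":0},{"claw":10,"linear":[0,0,0],"twist":0},{"claw":10,"linear":[0,0,0],"twist":0},{"claw":10,"linear":[0,0,0],"twist":0},{"claw":10,"linear":[0,0,0],"twist":0}]'
python3 -m pendant '[{"claw":10,"linear":[0,0,0],"twist":0},{"claw":10,"linear":[0,0,0],"twist":0},{"claw":10,"linear":[0,0,0],"twist":0},{"claw":10,"linear":[0,0,0],"twist":0},{"claw":10,"linear":[-5,0,0],"twist":0},{"claw":10,"linear":[-10,0,0],"twist":0},{"claw":10,"linear":[-15,0,0],"twist":0},{"claw":10,"linear":[0,0,0],"twist":0},{"claw":10,"linear":[0,0,0],"twist":0},{"claw":10,"linear":[0,0,0],"twist":0}]'
```

```text
clock: 19.15
tool_pos: [0.5728, 0.222, 0.0251]
orientation: [39.7, 89.9, 37.1]
force: [-0.6, 0.4, -0.0]
opening: 0.0285
clock: 19.98
tool_pos: [0.5721, 0.2216, 0.0541]
orientation: [140.1, 90.0, 137.6]
force: [-0.2, -0.9, -1.3]
opening: 0.0198
```

```bash
python3 -m pendant '[{"claw":10,"linear":[-15,0,0],"twist":0},{"claw":10,"linear":[-25,0,0],"twist":0},{"claw":10,"linear":[-25,0,0],"twist":0},{"claw":10,"linear":[-25,0,0],"twist":0},{"claw":10,"linear":[-25,0,0],"twist":0},{"claw":10,"linear":[-25,0,0],"twist":0},{"claw":10,"linear":[-25,0,0],"twist":0},{"claw":10,"linear":[-10,0,0],"twist":0},{"claw":10,"linear":[0,0,0],"twist":0},{"claw":10,"linear":[0,0,0],"twist":0}]'
python3 - <<'E'
from h import *
go([.591,.0201,.23])
E
```

```text
clock: 20.82
tool_pos: [0.5719, 0.2217, 0.2283]
orientation: [166.8, 90.0, 164.2]
force: [1.2, -0.5, -1.0]
opening: 0.0197
shift mm [  -1.8 -200.5   28. ] tcp [0.5719 0.2217 0.2283] xaxis [-0.001  0.    -1.   ] yaxis yaw 87.4 j6 -131.9
```

```bash
python3 -m pendant '[{"claw":10,"linear":[0,-12.5,2],"twist":0},{"claw":10,"linear":[0,-25,3.5],"twist":0},{"claw":10,"linear":[0,-30,4],"twist":0},{"claw":10,"linear":[0,-30,4],"twist":0},{"claw":10,"linear":[0,-30,4],"twist":0},{"claw":10,"linear":[0,-30,4],"twist":0},{"claw":10,"linear":[0,-25,3.5],"twist":0},{"claw":10,"linear":[0,-12,2],"twist":0},{"claw":10,"linear":[0,-6,1],"twist":0},{"claw":10,"linear":[0,0,0],"twist":0}]'
python3 -m pendant '[{"claw":10,"linear":[0,0,0],"twist":0},{"claw":10,"linear":[0,0,0],"twist":0},{"claw":10,"linear":[0,0,0],"twist":0},{"claw":10,"linear":[0,0,0],"twist":0},{"claw":10,"linear":[0,0,0],"twist":0},{"claw":10,"linear":[0,0,0],"twist":0},{"claw":10,"linear":[0,0,0],"twist":0},{"claw":10,"linear":[0,0,0],"twist":0},{"claw":10,"linear":[0,0,0],"twist":0},{"claw":10,"linear":[0,0,0],"twist":0}]'
python3 - <<'E'
from h import *
go([.591,.0201,.23])
p,im,d=shot('scene','s9')
p,im2,d=shot('wrist','w9');C=cloud(p,d);z=C[...,2];v,u=np.indices(z.shape)
m=(z>.18)&(v<250)&(u>240)&(u<320);print('held near end',m.sum(),C[m].min(0).round(3),C[m].max(0).round(3))
cv2.imwrite('pics/f9.png',np.vstack([cv2.resize(im[80:320,130:420],(580,480)),im2[:100]*0 if 0 else np.zeros((1,580,3),np.uint8)])[:,:,::-1])
p,im,d=shot('top');C=cloud(p,d);v,u=np.indices(d.shape);z=C[...,2]
m=(u>380)&(u<412)&(v>205)&(v<250)&(z>.04)&(z<.06);rectpx(p,m,.049)
f=(u>140)&(u<230)&(v>150)&(v<260)&(z>.1)&(z<.26);print('flap',np.polyfit(z[f],C[f][:,0],1))
E
```

```text
clock: 21.65
tool_pos: [0.591, 0.0189, 0.2279]
orientation: [-162.8, 89.9, -165.4]
force: [0.2, 0.2, -0.9]
opening: 0.0201
clock: 22.48
tool_pos: [0.5914, 0.0202, 0.2292]
orientation: [42.5, 90.0, 39.9]
force: [0.3, 0.3, -0.4]
opening: 0.0199
shift mm [-0.8 -0.1 -0.4] tcp [0.5914 0.0202 0.2292] xaxis [ 0.  0. -1.] yaxis yaw 87.5 j6 -113.4
held near end 1840 [0.519 0.011 0.207] [0.571 0.031 0.386]
px 217 (np.float64(397.0), np.float64(227.0)) rect c [ 565.4 -304.3] size [63.1 21.8] long axis yaw 5.3
flap [0.01427909 0.65532486]
```

View pics/f9.png

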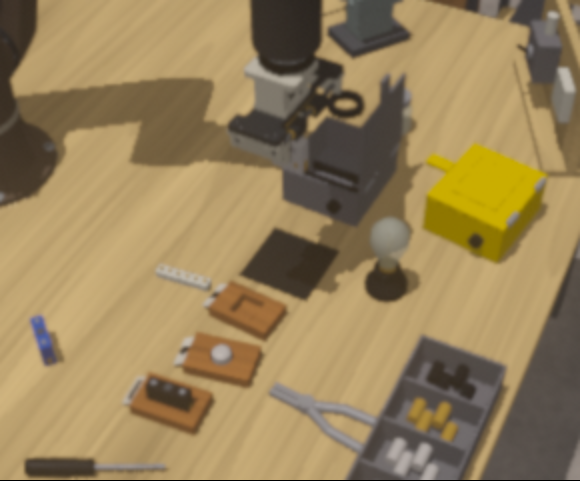

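```bash
python3 -c "
from plant import *
print(close_job())"
```

```text
the job is handed in; nothing more can be done
None
```

I did the three parts in order and handed the job in at about 22.5 s of the 64 s limit.

- **Fuse holder:** it is in its own long-slot block and released. It went down to the depth expected for a full seat and met about 15 N at the bottom. A later top-camera check put it at (0.565, -0.304) with yaw 5.3°, which matches the slot's 5.0°.
- **Flap:** I lifted it by the tongue and let go. It measures about 1.58 rad, so it is about upright. The tongue pulled sideways with up to about 16 N near the end of the swing, because the box turned out to be rotated about 2° from my first estimate. After I released it, the flap stayed put.
- **Carrier:** it is still gripped, upright, with the fingers at 19.9 mm on its 20 mm width. It is held at (0.591, 0.020), within 1 mm of the mat centre I measured, with its underside about 0.20 m above the mat.

No check failed. In the last scene picture the blue holder, yellow box, pliers, bulb, terminals, driver and cartridge look undisturbed. I did not measure their positions again, and the jar, rose and tape were partly or wholly hidden by the arm and box in that picture.

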